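# Fit the reel adapter, then draw the sagging bolt and hold the rewinder gate ajar

## Task

Get the fibre rewinder ready for me to load: seat in the top of the loose white reel the one bore adapter that fits its bore snugly, flange flat on the reel, and leave everything else on the bench where it is. Then open the machine's guard gate: its barrel bolt sags and its nose hangs behind the keeper's bent-up lip, so lift the bolt by its knob while you pull, without wrenching it, draw it back clear of the keeper and swing the gate about a hand's width (100 mm) open. The gate springs shut if let go, so finish while still holding it ajar there, with the bolt still drawn.

Things in the scene. Friction and masses are not known exactly. Their poses are not given: they have to be found in the camera images.
- reel: white plastic fibre reel lying flat and loose on the bench: 150 mm across, 60 mm high, about 0.7 kg, with an open bore 40 mm across right through its middle. Origin: centre of its underside, z up along the bore.
- adapter_small: black bore adapter standing on its spigot, axis z upright. Bottom up: spigot 24 mm across, 20 mm long (lowest 6 mm tapers in by 4 mm on the radius); flange 44 mm across, 6 mm thick; aluminium grip stub 22 mm across, 36 mm high. About 120 g. Origin: centre of the spigot's underside. Too small for the reel's bore.
- adapter_medium: black bore adapter standing on its spigot, axis z upright. Bottom up: spigot 37 mm across, 20 mm long (lowest 6 mm tapers in by 4 mm on the radius); flange 57 mm across, 6 mm thick; aluminium grip stub 22 mm across, 36 mm high. About 120 g. Origin: centre of the spigot's underside. Fits the reel's bore; seated, its origin is 40 mm above the reel's.
- adapter_large: black bore adapter standing on its spigot, axis z upright. Bottom up: spigot 50 mm across, 20 mm long (lowest 6 mm tapers in by 4 mm on the radius); flange 70 mm across, 6 mm thick; aluminium grip stub 22 mm across, 36 mm high. About 120 g. Origin: centre of the spigot's underside. Too big for the reel's bore.
- gate: guard gate of the rewinder: aluminium frame, clear pane, 20 mm thick, 300 mm from hinge axis to free edge, lower edge 56 mm and upper edge 190 mm above the bench. Origin: on the upright hinge axis at bench height. y runs along the gate from free edge to hinge (the gate lies along -y), x points through it into the machine. It opens by its free edge coming out along -x, towards the robot.
- gate_swing (a joint): gate angle, rad: 0 shut, grows as it opens towards the robot (clockwise from above, its yaw falling by as much), stop at 1.2. A spring pulls it shut (0.7 N m at 0, 1.2 N m more per rad: about 4.5 N at the knob at 0.35 rad) and it swings shut when let go. The free edge is 100 mm out at 0.34 rad.
- bolt: steel barrel bolt on the front of the gate's top rail: a rod 14 mm across along the gate's y, 172 mm above the bench, 25 mm in front of the gate's mid-plane, loose in its staples. Its nose points along -y into the keeper and ends in a turned-down lug 10 mm long, 10 mm deep. About 0.25 kg. Origin: on the rod at the rear staple, 155 mm from the hinge axis while shot; axes as the gate's.
- bolt_knob (a point): centre of the bolt's ball knob: steel ball 24 mm across on an upright shank 11 mm across, 50 mm above the rod and 90 mm nose-side of the bolt's origin. About 217 mm above the bench at the start; nothing near it is higher than 200 mm, so it can be pinched from above at any yaw. Moves with the bolt and the gate.
- bolt_throw (a joint): travel of the bolt along the gate's +y (away from the keeper, towards the hinge), m: 0 shot, 0.036 fully drawn back. Slides with about 2 N of friction and stays where it is left. The nose is clear of the keeper from 0.025 on.
- bolt_lift (a joint): tilt of the sagging bolt about its rear staple, rad: 0 hanging nose-down, 0.11 raised to its stop (knob about 10 mm higher). Its weight (about 2.5 N at the knob) drops it again. The nose lug clears the keeper's lip above about 0.055 (knob raised 5 mm); lower, it catches on the lip at about 5 mm of travel and the bolt will not draw.
- keeper: bent steel keeper on the post beyond the gate's free edge: an open-topped trough for the bolt's nose, with a front cheek that holds the gate shut while the nose is in it and, at its gate end, a bent-up lip 4 mm thick that the nose hangs behind. Origin: top of the lip, 153 mm above the bench.
- power_meter: handheld optical power meter lying flat, 170 x 85 x 34 mm; a bystander. Origin: centre of its underside.
- cleaver: small metal fibre cleaver, 75 x 60 x 46 mm; a bystander. Origin: centre of its underside.
- solvent_pump: white plastic pump bottle, 68 mm across, 124 mm high; a bystander. Origin: centre of its underside.
- cleaner_cassette: grey connector-cleaner cassette, 110 x 70 x 30 mm; a bystander. Origin: centre of its underside.
- screwdriver: black-handled screwdriver lying down, 170 mm long; a bystander. Origin: centre of its underside.
- bobbin: small empty white bobbin, 70 mm across, 40 mm high; a bystander. Origin: centre of its underside.
Not all that is in view belongs to the job. What is shaped like the reel but green is not meant.

How it is judged:
By the outcome, as a careful person would: the job done as asked, in the order asked, and still so for the second after the job is handed in, while the arm keeps its last pose, push and grip.
It also fails if it takes over 54 s, if anything falls off the work surface, if the arm or the gripper's body presses on something with over 40 N, if the wrist force passes 120 N, or if a joint passes its speed limit or range.

## Robot

A 6-joint arm with a two-finger parallel gripper is mounted at the origin on the work surface. World frame = base frame: x ahead of the robot, y to its left, z up, the work surface at z = 0. Lengths are in m, angles in rad, forces in N, time in s.
With the tool pointing down it reaches from about 0.35 to 0.975 m from the base axis. Payload 4.9 kg.
Tool frame: the origin (TCP) lies between the finger pads; the fingertips stand 17 mm ahead of it and the grasp point (between the pads) lies 2 mm behind it (manip.nose_length is the distance from the TCP to the fingertips, in m); z points along the fingers, y is the line along which they close (so a half turn about z gives the same grasp; the last joint's range is limited). The gripper opens to 85 mm and grips with 20 to 120 N. Pads are 22 mm wide; open, the fingers measure 114 mm over their backs; the gripper's body (76 mm by 85 mm) begins 54 mm behind the grasp point. The pads swing forward as they close: fully open they stand 13 mm farther back than shut.
Start: joints at [1.074, 0.053, 1.613, -0, 1.476, -0.119], TCP at [0.231, 0.581, 0.248] pointing down, gripper open.
Joint ranges: [-3.01, 3.01], [-1.01, 2.22], [0.06, 2.58], [-1.02, 4.17], [0.09, 2.62], [-3.14, 3.14]. Speed limits (rad/s): [2.57, 2.57, 3.14, 3.14, 3.14, 3.14].

## Interface

Orientations are given as a unit quaternion [w, x, y, z].
In Python, from plant import manip gives the robot as it stands. The module is installed in compiled form; this text tells all that it offers.
- The arm moves only by the tool apply_moves, never from a script. Its argument "moves" is a list of rows, each a list of 3 entries, a list of its own where there are three numbers: the turn, a rotation vector about the tool's x, y, z in rad, then the shift along the tool's x, y, z in cm, then the closure, from -1 (fully open) to 1 (shut), so that 0 is half open. A call has 1 to 20 rows; each row is the pose to reach, as a shift and turn from the pose commanded when the call began, along the tool's axes at that moment; what a row does not reach only later rows make up. A row lasts 1/10 s, in which the tool goes at most 50 mm and 8.59 degrees, less where a joint would pass 70% of its speed; a pose out of reach is approached as far as the arm can. A call with a gripper value outside its range is refused whole. The fingers move at their own pace and stop on an object; the grip force is fixed at half the most. Time passes only in rows, so rows that repeat a pose let the fingers close. It gives the time, the measured TCP pose, the force, the opening and the grip force at its end, in the units of the state.
- manip.state(): the state, without advancing time (a new reading comes with each control period).
- manip.grab_frame(name): name is "scene" or "side" or "wrist"; returns a dict with "image" (384x512x3 uint8, red, green, blue), "K" (3x3 intrinsics, pixels), "k1" (the pictures are not rectified: a ray, as slopes to the right and down, at radius r is drawn at 1 + k1 r^2 times it, then the intrinsics apply), "rvec" (rotation vector, rad) and "tvec" (3), from world to camera coordinates, as OpenCV has them. Camera axes: x right, y down, z forward; pixel columns grow to the right and rows downward; lengths in m; the calibration is good to about 2 mm. A picture is of the moment at which its call begins. There is no depth.
- manip.job_done(): hands the job in; it is judged then, once.
Trained networks look in a picture, given as the dict that the camera call returned (one of the last four; its "shot" number tells which), for a name from the list of things; names that differ only in an ending like _2 or _b are one class to them, and where a whole thing is asked for, a point or a joint stands for the part that bears it (a point fixed in the world has none). Each returns a list of dicts, best first, with "score" (0 to 1); they miss things now and then, are a little off and sometimes report something else, mostly with a low value. They report only what shows in the picture. A call takes as long as a camera call. They do not tell look-alikes from the thing itself.
- manip.look_for(picture, label): "location" ([x, y, z] in m, in the coordinates of the camera as it stood for that picture, good to about 4 mm: the middle of the surface that is visible of it).
- manip.silhouettes(picture, label): "pixels" (384x512 bool, what is visible of it).
- manip.spot_point(picture, label): "location" ([x, y, z] in m, in the coordinates of the camera as it stood for that picture, good to about 4 mm: a listed point, or the origin of a listed thing).
The state is a dict: "time": time; "joint_pos": joint angles; "joint_vel": joint speeds; "joint_efforts": joint torques, N m; "tool_pos": TCP position; "tool_rot": TCP orientation; "contact_force": force on the tool from outside, world axes, zero at the start; "ft_torque": the same for the moment, N m; "gripper_width": opening from 0.0 (shut) to 1.0 (fully open); "grasp_force": force on a finger pad.
Only numpy, scipy, OpenCV 4.12 (cv2) and the standard library are available. Lean on these libraries where they do the work, as an engineer would, in place of code of your own. Each camera call takes 0.05 s, during which the arm holds its last target. There are 200 camera calls.

## Working session

There is one attempt and no reset: what is moved stays moved. The work goes in short steps, Python scripts to look and compute and a tool call to move; the robot and the scene stay as the last step left them, time stands still between calls to the robot, and variables do not carry over. Pictures are saved under pics/ and viewed, at most 10 in all, crops included, and the job is handed in when it is done.

Besides the shell and the picture viewer there is one more tool, called after "Call:" in YAML: its name, and indented under it one key for each argument. apply_moves: Moves the arm, as the interface text tells. Its arguments: {"type":"object","properties":{"moves":{"type":"array"}},"required":["moves"]}

```bash
mkdir -p pics
cat > h.py <<'E'
import numpy as np, cv2
from plant import manip
def w(pic, p):
    R=cv2.Rodrigues(np.array(pic["rvec"],float))[0]; return R.T@(np.array(p)-np.array(pic["tvec"]).ravel())
def proj(pic,P):
    R=cv2.Rodrigues(np.array(pic["rvec"],float))[0]; c=R@np.array(P)+np.array(pic["tvec"]).ravel()
    s=c[:2]/c[2]; s=s*(1+pic["k1"]*(s@s)); K=np.array(pic["K"]); return np.array([K[0,0]*s[0]+K[0,2],K[1,1]*s[1]+K[1,2]])
def ray(pic,uv):
    K=np.array(pic["K"]); d=np.array([(uv[0]-K[0,2])/K[0,0],(uv[1]-K[1,2])/K[1,1]]); s=d.copy()
    for _ in range(20): s=d/(1+pic["k1"]*(s@s))
    R=cv2.Rodrigues(np.array(pic["rvec"],float))[0]; o=-R.T@np.array(pic["tvec"]).ravel(); return o,R.T@np.array([s[0],s[1],1])
def atz(pic,uv,z):
    o,d=ray(pic,uv); return o+d*(z-o[2])/d[2]
def tri(a,ua,b,ub):
    o1,d1=ray(a,ua);o2,d2=ray(b,ub)
    t=np.linalg.lstsq(np.c_[d1,-d2],o2-o1,rcond=None)[0]; p=o1+d1*t[0];q=o2+d2*t[1]; return (p+q)/2,np.linalg.norm(p-q)
def save(img,n): cv2.imwrite("pics/"+n,img[...,::-1])
def st():
    s=manip.state(); print({k:np.round(s[k],4).tolist() for k in ("time","joint_pos","tool_pos","tool_rot","contact_force","ft_torque","gripper_width","grasp_force")})
    return s
E
python3 - <<'E'
from h import *
np.set_printoptions(precision=4,suppress=True)
st()
for n in ("scene","side"):
    p=manip.grab_frame(n); save(p["image"],n+"0.png")
    for l in ("reel","adapter_small","adapter_medium","adapter_large","bolt_knob","gate","bolt","keeper"):
        for d in manip.spot_point(p,l)[:3]:
            P=w(p,d["location"]); print(n,l,round(d["score"],2),P,proj(p,P).round())
E
```

```text
{'time': 0.0, 'joint_pos': [1.074, 0.0534, 1.6143, -0.0, 1.476, -0.119], 'tool_pos': [0.2303, 0.5804, 0.2471], 'tool_rot': [-0.0003, 0.1878, 0.9822, -0.001], 'contact_force': [0.3472, -0.1119, -0.2017], 'ft_torque': [0.0205, -0.0138, 0.0035], 'gripper_width': 1.0026, 'grasp_force': 0.0}
scene reel 0.86 [ 0.3295  0.0887 -0.0015] [305. 187.]
scene reel 0.74 [0.3703 0.2987 0.0026] [345. 221.]
scene reel 0.67 [ 0.6206 -0.1572  0.0013] [214. 206.]
scene adapter_small 0.53 [ 0.4393 -0.0317  0.0014] [266. 190.]
scene adapter_medium 0.57 [ 0.4303 -0.2291  0.0018] [230. 165.]
scene adapter_large 0.75 [0.5834 0.1551 0.1534] [286. 224.]
scene adapter_large 0.43 [ 0.4583 -0.3714 -0.0027] [200. 154.]
scene bolt_knob 0.73 [0.589  0.2086 0.2152] [300. 225.]
scene gate 0.91 [ 0.6458  0.4548 -0.0023] [343. 300.]
scene bolt 0.76 [0.6066 0.3029 0.176 ] [319. 249.]
scene keeper 0.43 [0.5844 0.1545 0.1508] [286. 224.]
side reel 0.8 [ 0.6201 -0.1636 -0.0013] [310. 245.]
side reel 0.69 [ 0.3392  0.0865 -0.0002] [191. 233.]
side reel 0.55 [ 0.431  -0.2329  0.001 ] [275. 295.]
side adapter_small 0.61 [ 0.4389 -0.0261 -0.0032] [237. 243.]
side adapter_medium 0.58 [ 0.4558 -0.3686 -0.0017] [313. 330.]
side adapter_large 0.91 [ 0.4575 -0.3658  0.001 ] [313. 328.]
side bolt_knob 0.78 [0.5872 0.2135 0.217 ] [232. 129.]
side gate 0.59 [ 0.6472  0.4497 -0.0027] [215. 132.]
side gate 0.35 [ 0.4379 -0.0273 -0.0006] [237. 243.]
side bolt 0.7 [0.6034 0.3084 0.1698] [222. 122.]
side bolt 0.28 [ 0.4379 -0.0273 -0.0012] [237. 243.]
side keeper 0.71 [0.5794 0.15   0.151 ] [242. 156.]
```

View pics/scene0.png

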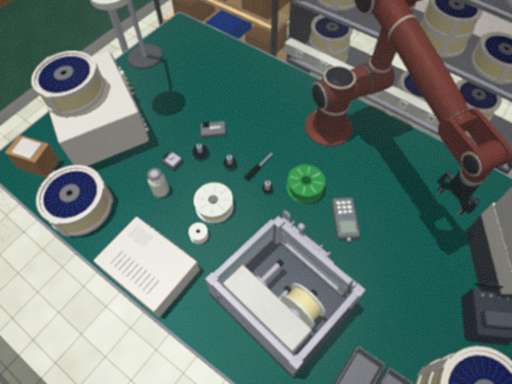

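View pics/side0.png

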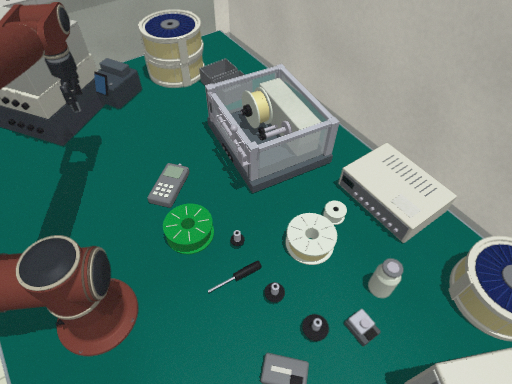

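Reel candidates are the white reel (side 310,238), the green look-alike (190,228), the small bobbin (335,212) and the spool inside the machine (258,105). I choose the white reel. The adapters stand at (237,238), (275,292) and (315,326), apparently small, medium and large in that order. I'll check this in a crop with the flange outlines drawn on.

```bash
cat >> h.py <<'E'
from scipy.spatial.transform import Rotation as Ro
def toolR(s=None):
    q=(s or manip.state())["tool_rot"]; return Ro.from_quat([q[1],q[2],q[3],q[0]])
def down(yaw):  # tool down, tool y axis along (cos yaw, sin yaw)
    y=np.array([np.cos(yaw),np.sin(yaw),0]); z=np.array([0,0,-1.]); return Ro.from_matrix(np.c_[np.cross(y,z),y,z])
def plan(P,R=None,s=None):
    s=s or manip.state(); R0=toolR(s); R=R or R0
    print("turn",(R0.inv()*R).as_rotvec().round(4),"shift cm",(R0.inv().apply(np.array(P)-s["tool_pos"])*100).round(2))
E
python3 - <<'E'
from h import *
np.set_printoptions(precision=4,suppress=True)
p=manip.grab_frame("side"); im=p["image"].copy()
A=[(0.439,-0.029),(0.431,-0.231),(0.457,-0.368)]
S=6; big=cv2.resize(im[220:345,225:335],None,fx=S,fy=S,interpolation=cv2.INTER_CUBIC)
t=np.linspace(0,6.3,60)
for a in A:
    for D,c in((.044,(255,0,0)),(.057,(0,255,0)),(.070,(255,255,0))):
        pts=np.array([(proj(p,(a[0]+D/2*np.cos(k),a[1]+D/2*np.sin(k),.026))-[225,220]+.5)*S for k in t]).astype(int)
        cv2.polylines(big,[pts],True,c,1)
save(cv2.resize(big,(528,600)),"crop1.png")
s=manip.state(); print(toolR(s).as_matrix())
plan((0.43,0.15,0.30)); plan((0.43,-0.20,0.25))
E
```

```text
[[-0.9295  0.3689  0.    ]
 [ 0.3689  0.9295  0.0001]
 [ 0.      0.0001 -1.    ]]
turn [0. 0. 0.] shift cm [-34.44 -32.69  -5.17]
turn [0. 0. 0.] shift cm [-47.35 -65.23  -0.17]
```

View pics/crop1.png

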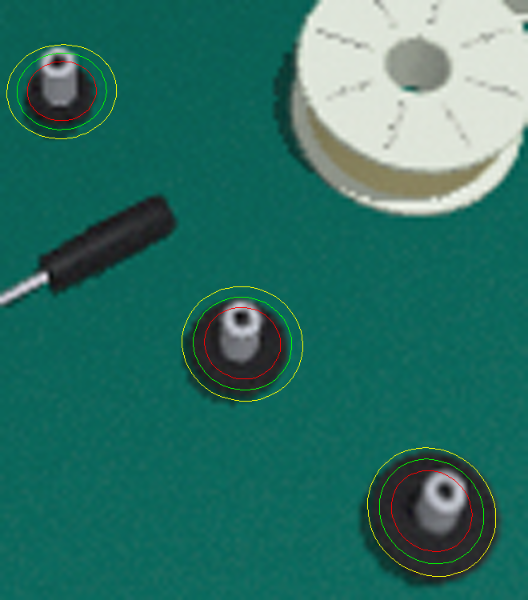

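The crop shows the middle adapter's black flange, at about (240,345), matching the green 57 mm ring. The top-left one matches 44 mm and the bottom-right one 70 mm. So the medium adapter is the one at about (0.43, -0.23), and I'll approach it.

Call:
apply_moves:
  moves:
    - [[0,0,0],[-34.5,-32.7,-5.2],0]
    - [[0,0,0],[-34.5,-32.7,-5.2],0]
    - [[0,0,0],[-34.5,-32.7,-5.2],0]
    - [[0,0,0],[-34.5,-32.7,-5.2],0]
    - [[0,0,0],[-34.5,-32.7,-5.2],0]
    - [[0,0,0],[-34.5,-32.7,-5.2],0]
    - [[0,0,0],[-34.5,-32.7,-5.2],0]
    - [[0,0,0],[-34.5,-32.7,-5.2],0]
    - [[0,0,0],[-34.5,-32.7,-5.2],0]
    - [[0,0,0],[-34.5,-32.7,-5.2],0]
    - [[0,0,0],[-47.4,-65.2,2],0]
    - [[0,0,0],[-47.4,-65.2,2],0]
    - [[0,0,0],[-47.4,-65.2,2],0]
    - [[0,0,0],[-47.4,-65.2,2],0]
    - [[0,0,0],[-47.4,-65.2,2],0]
    - [[0,0,0],[-47.4,-65.2,2],0]
    - [[0,0,0],[-47.4,-65.2,2],0]
    - [[0,0,0],[-47.4,-65.2,2],0]
    - [[0,0,0],[-47.4,-65.2,2],0]
    - [[0,0,0],[-47.4,-65.2,2],0]

```text
time: 2.95
tool_pos: [0.4308, -0.1993, 0.2286]
tool_rot: [0.0, 0.188, 0.982, 0.0]
contact_force: [-0.3, -0.2, 0.3]
gripper_width: 0.5
grasp_force: 0.0
```

Run:
```python
from h import *
np.set_printoptions(precision=4,suppress=True)
s=st(); p=manip.grab_frame("wrist"); save(p["image"],"w1.png")
for l in ("adapter_medium","adapter_large","adapter_small","reel"):
    for d in manip.spot_point(p,l)[:2]:
        P=w(p,d["location"]); print(l,round(d["score"],2),P,proj(p,P).round())
for a in ((.431,-.231,.062),(.43,-.2,0.02)): print(proj(p,a))
```

```text
{'time': 2.95, 'joint_pos': [-0.5905, -0.3081, 1.9741, 0.0005, 1.4755, -1.7841], 'tool_pos': [0.4308, -0.1993, 0.2286], 'tool_rot': [0.0001, 0.1875, 0.9823, 0.0002], 'contact_force': [-0.2988, -0.1545, 0.2575], 'ft_torque': [0.0204, 0.0222, 0.0096], 'gripper_width': 0.5004, 'grasp_force': 0.0}
adapter_medium 0.93 [ 0.4266 -0.2298 -0.0003] [228. 167.]
adapter_large 0.72 [ 0.4538 -0.3717  0.0019] [128. 231.]
adapter_small 0.64 [ 0.4358 -0.0318  0.0003] [402. 110.]
reel 0.89 [ 0.6181 -0.1567  0.0009] [341. 284.]
[224.1317 187.7203]
[254.5353 164.5627]
```

View pics/w1.png

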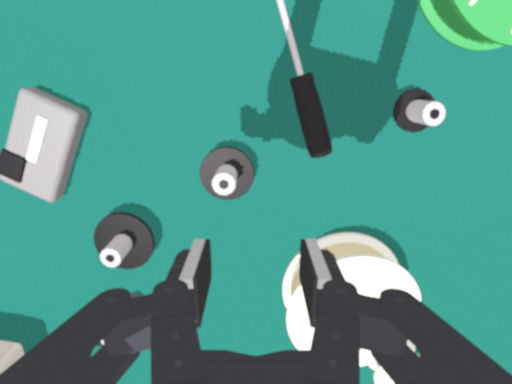

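The wrist view shows the medium adapter with its stub top at (224,183), the large one at (110,258) and the small one at (434,113). The white reel is partly hidden by the right finger, at about (355,310).

Run:
```python
from h import *
np.set_printoptions(precision=4,suppress=True)
p=manip.grab_frame("wrist")
P=atz(p,(224.5,183.5),.062);print(P, atz(p,(228,172),.026))
plan((P[0],P[1],.12)); plan((P[0],P[1],.047))
```

```text
[ 0.4277 -0.2289  0.062 ] [ 0.4263 -0.2277  0.026 ]
turn [0. 0. 0.] shift cm [-0.79 -2.89 10.87]
turn [0. 0. 0.] shift cm [-0.78 -2.89 18.17]
```

Call:
apply_moves:
  moves:
    - [[0,0,0],[-0.8,-2.9,8],0]
    - [[0,0,0],[-0.8,-2.9,8],0]
    - [[0,0,0],[-0.8,-2.9,12],0]
    - [[0,0,0],[-0.8,-2.9,15],0]
    - [[0,0,0],[-0.8,-2.9,17],0]
    - [[0,0,0],[-0.8,-2.9,18.2],0]
    - [[0,0,0],[-0.8,-2.9,18.2],0]
    - [[0,0,0],[-0.8,-2.9,18.2],0]
    - [[0,0,0],[-0.8,-2.9,18.2],0]

```text
time: 4.15
tool_pos: [0.4285, -0.2306, 0.0481]
tool_rot: [0.001, 0.188, 0.982, -0.001]
contact_force: [0.2, 0.6, -0.6]
gripper_width: 0.502
grasp_force: 0.0
```

Run:
```python
from h import *
np.set_printoptions(precision=4,suppress=True)
st(); p=manip.grab_frame("wrist"); save(p["image"],"w2.png")
```

```text
{'time': 4.15, 'joint_pos': [-0.6467, -0.0619, 2.0858, -0.0, 1.1145, -1.84], 'tool_pos': [0.4285, -0.2306, 0.0481], 'tool_rot': [0.0014, 0.1876, 0.9822, -0.0007], 'contact_force': [0.23, 0.6379, -0.6337], 'ft_torque': [-0.0406, 0.0645, -0.018], 'gripper_width': 0.5021, 'grasp_force': 0.0}
```

View pics/w2.png

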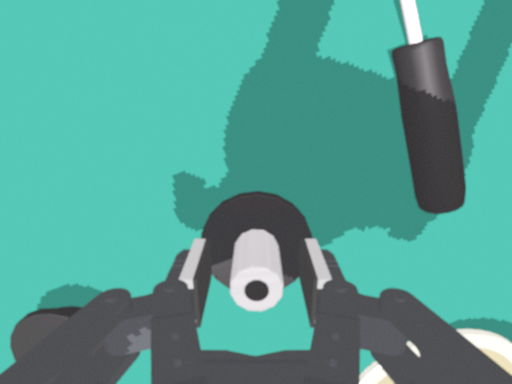

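The stub is centred between the fingers, with its top at (257,290) and the pads at x≈195 and x≈318. I'll close and lift.

Call:
apply_moves:
  moves:
    - [[0,0,0],[0,0,0],1]
    - [[0,0,0],[0,0,0],1]
    - [[0,0,0],[0,0,0],1]
    - [[0,0,0],[0,0,0],1]
    - [[0,0,0],[0,0,0],1]
    - [[0,0,0],[0,0,0],1]
    - [[0,0,0],[0,0,-2],1]
    - [[0,0,0],[0,0,-6],1]
    - [[0,0,0],[0,0,-11],1]
    - [[0,0,0],[0,0,-16],1]
    - [[0,0,0],[0,0,-16],1]
    - [[0,0,0],[0,0,-16],1]

```text
time: 5.4
tool_pos: [0.4278, -0.2302, 0.2075]
tool_rot: [0.001, 0.188, 0.982, -0.001]
contact_force: [0.6, -0.4, -1.4]
gripper_width: 0.239
grasp_force: 58.7
```

Run:
```python
from h import *
np.set_printoptions(precision=4,suppress=True)
st()
for n in ("wrist","side","scene"):
    p=manip.grab_frame(n); 
    for l in ("adapter_medium","reel"):
        for d in manip.spot_point(p,l)[:2]:
            P=w(p,d["location"]); print(n,l,round(d["score"],2),P,proj(p,P).round())
    if n!="wrist":
        # white reel top: fit ellipse of silhouette-based rim
        for d in manip.silhouettes(p,"reel")[:3]:
            m=d["pixels"]; ys,xs=np.nonzero(m); print(round(d["score"],2),m.sum(),xs.mean(),ys.mean())
plan((.55,-.157,.21))
```

```text
{'time': 5.4, 'joint_pos': [-0.6471, -0.264, 1.9744, -0.0001, 1.4284, -1.84], 'tool_pos': [0.4278, -0.2302, 0.2075], 'tool_rot': [0.0012, 0.1878, 0.9822, -0.0006], 'contact_force': [0.5788, -0.4245, -1.4128], 'ft_torque': [-0.0108, 0.0162, -0.0387], 'gripper_width': 0.2385, 'grasp_force': 58.7194}
wrist reel 0.92 [ 0.6192 -0.1589  0.0014] [369. 288.]
wrist reel 0.48 [ 0.3223 -0.4071  0.0025] [ 61. 136.]
side adapter_medium 0.53 [ 0.4255 -0.2318  0.1566] [276. 271.]
side reel 0.88 [ 0.621  -0.1599 -0.0025] [309. 244.]
side reel 0.81 [ 0.3366  0.0881 -0.0001] [190. 233.]
0.68 1652 315.2463680387409 241.31174334140437
0.59 1901 187.29721199368754 229.40557601262495
scene adapter_medium 0.53 [ 0.4278 -0.2327  0.1578] [227. 142.]
scene reel 0.91 [0.3305 0.089  0.0023] [305. 187.]
scene reel 0.81 [ 0.6217 -0.1574 -0.0039] [214. 207.]
0.85 1251 213.01278976818546 202.04476418864908
0.64 1183 305.2442941673711 183.30515638207945
turn [0. 0. 0.] shift cm [-8.72 11.29 -0.41]
```

The adapter is gripped: opening 0.24 of 85 mm is about 20 mm, and both cameras see it lifted. I'll hover past the reel so the wrist camera can see its bore.

Run:
```python
from h import *
plan((.685,-.185,.21))
```

```text
turn [0. 0. 0.] shift cm [-22.3   13.67  -0.42]
```

Call:
apply_moves:
  moves:
    - [[0,0,0],[-22.3,13.6,-0.4],1]
    - [[0,0,0],[-22.3,13.6,-0.4],1]
    - [[0,0,0],[-22.3,13.6,-0.4],1]
    - [[0,0,0],[-22.3,13.6,-0.4],1]
    - [[0,0,0],[-22.3,13.6,-0.4],1]
    - [[0,0,0],[-22.3,13.6,-0.4],1]
    - [[0,0,0],[-22.3,13.6,-0.4],1]
    - [[0,0,0],[-22.3,13.6,-0.4],1]
    - [[0,0,0],[-22.3,13.6,-0.4],1]

```text
time: 6.85
tool_pos: [0.6836, -0.1862, 0.2105]
tool_rot: [-0.0, 0.188, 0.982, -0.0]
contact_force: [1.0, -0.6, -1.2]
gripper_width: 0.238
grasp_force: 58.9
```

Run:
```python
from h import *
np.set_printoptions(precision=4,suppress=True)
s=st(); p=manip.grab_frame("wrist"); im=p["image"].copy()
for l in ("adapter_medium","reel"):
    for d in manip.spot_point(p,l)[:1]:
        P=w(p,d["location"]); print(l,round(d["score"],2),P,proj(p,P).round())
C=P[:2]
for D in (.04,.15):
    pts=np.array([proj(p,(.620+D/2*np.cos(k),-.159+D/2*np.sin(k),.06)) for k in np.linspace(0,6.3,60)]).astype(int)
    cv2.polylines(im,[pts],True,(255,0,0),1)
save(im,"w3.png")
```

```text
{'time': 6.85, 'joint_pos': [-0.3707, 0.2682, 1.4362, -0.0003, 1.4375, -1.5627], 'tool_pos': [0.6836, -0.1862, 0.2105], 'tool_rot': [-0.0002, 0.1882, 0.9821, -0.0001], 'contact_force': [1.0138, -0.6323, -1.2355], 'ft_torque': [0.0235, -0.0559, 0.0048], 'gripper_width': 0.2376, 'grasp_force': 58.9091}
adapter_medium 0.72 [ 0.6845 -0.1854  0.1615] [258. 228.]
```

View pics/w3.png

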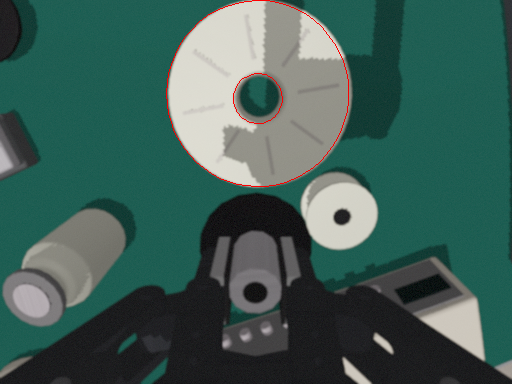

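The reel's rim and bore match the red rings drawn for (0.620, -0.159), with the bore at (258,98). The adapter hangs straight, with its stub top at (257,292).

Run:
```python
from h import *
np.set_printoptions(precision=4,suppress=True)
s=st(); p=manip.grab_frame("wrist")
off=atz(p,(256.5,291.5),s["tool_pos"][2]+.014)[:2]-s["tool_pos"][:2]; print(off, toolR(s).inv().apply([*off,0]))
print(atz(p,(258.5,98.5),.06))
plan((.62,-.159,.13)); plan((.62,-.159,.1)); plan((.62,-.159,.0878))
```

```text
{'time': 7.0, 'joint_pos': [-0.3707, 0.2681, 1.4358, -0.0001, 1.4373, -1.5627], 'tool_pos': [0.6839, -0.1862, 0.2109], 'tool_rot': [0.0002, 0.1883, 0.9821, -0.0001], 'contact_force': [0.9583, 0.9978, -1.7334], 'ft_torque': [0.015, 0.033, -0.031], 'gripper_width': 0.2407, 'grasp_force': 58.9092}
[-0.0002 -0.0002] [ 0.0001 -0.0002 -0.    ]
[ 0.6202 -0.1584  0.06  ]
turn [0. 0. 0.] shift cm [6.96 0.15 8.08]
turn [0. 0. 0.] shift cm [ 6.96  0.15 11.08]
turn [0. 0. 0.] shift cm [ 6.96  0.15 12.3 ]
```

Call:
apply_moves:
  moves:
    - [[0,0,0],[6.9,0.2,0],1]
    - [[0,0,0],[6.9,0.2,3],1]
    - [[0,0,0],[6.9,0.2,7],1]
    - [[0,0,0],[6.9,0.2,8.5],1]
    - [[0,0,0],[6.9,0.2,8.5],1]
    - [[0,0,0],[6.9,0.2,9.5],1]
    - [[0,0,0],[6.9,0.2,10.5],1]
    - [[0,0,0],[6.9,0.2,11.2],1]
    - [[0,0,0],[6.9,0.2,11.2],1]

```text
time: 7.95
tool_pos: [0.621, -0.1583, 0.0973]
tool_rot: [-0.001, 0.188, 0.982, 0.0]
contact_force: [-0.2, -0.2, -1.7]
gripper_width: 0.24
grasp_force: 59.1
```

The spigot is in the bore with no side force. I'll finish seating it.

Call:
apply_moves:
  moves:
    - [[0,0,0],[0,0,0.4],1]
    - [[0,0,0],[0,0,0.7],1]
    - [[0,0,0],[0,0,0.9],1]
    - [[0,0,0],[0,0,1.0],1]
    - [[0,0,0],[0,0,1.0],1]

```text
time: 8.45
tool_pos: [0.6213, -0.1584, 0.0882]
tool_rot: [-0.0, 0.188, 0.982, 0.0]
contact_force: [-0.1, -0.5, -1.0]
gripper_width: 0.24
grasp_force: 59.1
```

Call:
apply_moves:
  moves:
    - [[0,0,0],[0,0,0.1],1]
    - [[0,0,0],[0,0,0.15],1]
    - [[0,0,0],[0,0,0.15],1]

```text
time: 8.75
tool_pos: [0.6217, -0.1585, 0.0876]
tool_rot: [0.0, 0.188, 0.982, -0.0]
contact_force: [-2.3, 0.7, 2.0]
gripper_width: 0.24
grasp_force: 59.6
```

The force has reversed, so the flange is down on the reel. I'll release and rise.

Call:
apply_moves:
  moves:
    - [[0,0,0],[0,0,0],0]
    - [[0,0,0],[0,0,0],0]
    - [[0,0,0],[0,0,0],0]
    - [[0,0,0],[0,0,0],0]
    - [[0,0,0],[0,0,-2],0]
    - [[0,0,0],[0,0,-6],0]
    - [[0,0,0],[0,0,-11],0]
    - [[0,0,0],[0,0,-16],0]
    - [[0,0,0],[0,0,-21],0]
    - [[0,0,0],[0,0,-21],0]

```text
time: 9.75
tool_pos: [0.6247, -0.1596, 0.3079]
tool_rot: [0.008, 0.188, 0.982, -0.002]
contact_force: [0.1, 0.2, 1.1]
gripper_width: 0.5
grasp_force: 0.0
```

Run:
```python
from h import *
np.set_printoptions(precision=4,suppress=True)
st()
ps={n:manip.grab_frame(n) for n in ("wrist","side","scene")}
im=ps["side"]["image"]
for n,p in ps.items():
    for l in ("adapter_medium","reel")+(("bolt_knob","bolt","gate","keeper") if n!="wrist" else ()):
        for d in manip.spot_point(p,l)[:2 if l=="reel" else 1]:
            P=w(p,d["location"]); print(n,l,round(d["score"],2),P,proj(p,P).round())
a=cv2.resize(im[190:270,270:350],(480,480),interpolation=cv2.INTER_CUBIC)
b=cv2.resize(ps["wrist"]["image"],(320,240))
c=np.zeros((480,800,3),np.uint8); c[:,:480]=a; c[:240,480:]=b; save(c,"chk.png")
```

```text
{'time': 9.75, 'joint_pos': [-0.3655, 0.0604, 1.5064, 0.0, 1.5577, -1.5586], 'tool_pos': [0.6247, -0.1596, 0.3079], 'tool_rot': [0.0084, 0.1877, 0.9822, -0.0015], 'contact_force': [0.0793, 0.2259, 1.0596], 'ft_torque': [0.0005, -0.0489, 0.0412], 'gripper_width': 0.4996, 'grasp_force': 0.0}
wrist adapter_medium 0.87 [ 0.6217 -0.1604  0.0417] [254. 148.]
wrist reel 0.62 [ 0.6209 -0.1566  0.0029] [256. 141.]
side adapter_medium 0.7 [ 0.6232 -0.1617  0.0396] [312. 237.]
side reel 0.6 [ 0.619  -0.1595 -0.0005] [309. 244.]
side bolt_knob 0.72 [0.5864 0.211  0.2161] [233. 129.]
side bolt 0.74 [0.601  0.3081 0.1718] [221. 122.]
side gate 0.88 [ 0.6443  0.4527 -0.0004] [214. 132.]
side keeper 0.53 [0.5789 0.151  0.1525] [242. 156.]
scene adapter_medium 0.57 [ 0.6233 -0.1592  0.0401] [213. 201.]
scene reel 0.96 [ 0.6192 -0.1592 -0.003 ] [214. 206.]
scene reel 0.75 [ 0.3301  0.0892 -0.001 ] [305. 187.]
scene bolt_knob 0.78 [0.5861 0.2099 0.2157] [301. 225.]
scene bolt 0.51 [0.6048 0.3041 0.1709] [320. 250.]
scene gate 0.7 [ 0.6483  0.457  -0.0036] [343. 301.]
scene keeper 0.63 [0.5831 0.1527 0.1496] [286. 224.]
```

View pics/chk.png

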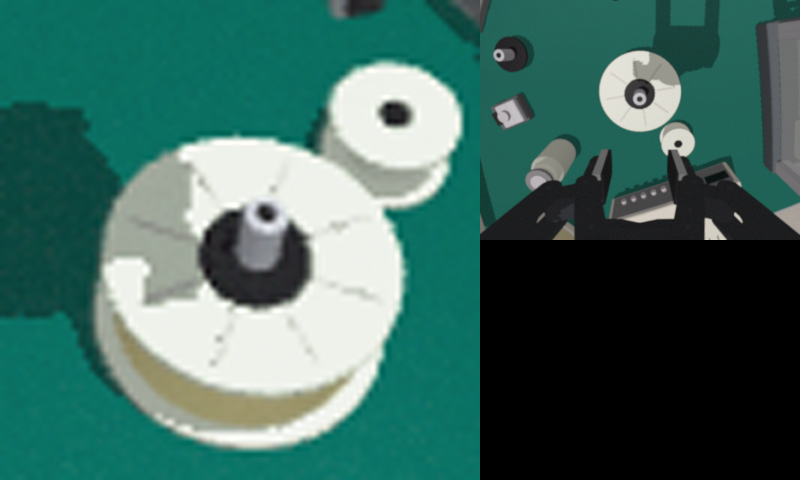

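The adapter is seated: its flange lies flat on the reel (crop at 258,260), its origin is measured at z≈0.040, and the bystanders are untouched. Next I'll fit the gate pose and hover near the knob.

Run:
```python
from h import *
from scipy.optimize import least_squares
np.set_printoptions(precision=4,suppress=True)
L=np.array([[-.025,-.245],[-.025,-.155],[0,0]]); W=np.array([[.587,.2108],[.6035,.3062],[.6462,.4545]])
f=lambda v:((Ro.from_euler('z',v[0]).as_matrix()[:2,:2]@L.T).T+v[1:]-W).ravel()
r=least_squares(f,[-.18,.64,.45]);print(r.x,r.fun)
psi=r.x[0]; plan((.655,.198,.32),down(psi+np.pi/2)); print(down(psi+np.pi/2).as_matrix())
```

```text
[-0.1357  0.6468  0.4537] [ 0.0019  0.0035 -0.0025 -0.0027  0.0006 -0.0008]
turn [-0.      0.0002 -0.2421] shift cm [10.03 34.37 -2.31]
[[-0.9908  0.1352  0.    ]
 [ 0.1352  0.9908  0.    ]
 [ 0.      0.     -1.    ]]
```

Call:
apply_moves:
  moves:
    - [[0,0,-0.24],[10,34.4,-2.3],0]
    - [[0,0,-0.24],[10,34.4,-2.3],0]
    - [[0,0,-0.24],[10,34.4,-2.3],0]
    - [[0,0,-0.24],[10,34.4,-2.3],0]
    - [[0,0,-0.24],[10,34.4,-2.3],0]
    - [[0,0,-0.24],[10,34.4,-2.3],0]
    - [[0,0,-0.24],[10,34.4,-2.3],0]
    - [[0,0,-0.24],[10,34.4,-2.3],0]
    - [[0,0,-0.24],[10,34.4,-2.3],0]
    - [[0,0,-0.24],[10,34.4,-2.3],0]
    - [[0,0,-0.24],[10,34.4,-2.3],0]

```text
time: 11.7
tool_pos: [0.6554, 0.1966, 0.3197]
tool_rot: [-0.0, 0.07, 0.998, -0.0]
contact_force: [0.1, -0.5, -0.1]
gripper_width: 0.499
grasp_force: 0.0
```

Run:
```python
from h import *
np.set_printoptions(precision=4,suppress=True)
s=st(); p=manip.grab_frame("wrist"); im=p["image"].copy()
for l in ("bolt_knob","bolt","gate","keeper"):
    for d in manip.spot_point(p,l)[:1]:
        P=w(p,d["location"]); print(l,round(d["score"],2),P,proj(p,P).round())
for y in (-.13,-.17):
  R=Ro.from_euler('z',y); H=np.array([.6468,.4537,0])
  a,b=[proj(p,H+R.apply(q)) for q in ([-.025,-.30,.18],[-.025,-.155,.18])]
  cv2.line(im,tuple(a.astype(int).tolist()),tuple(b.astype(int).tolist()),(255,0,0) if y==-.13 else (255,255,0),1)
save(im,"w4.png")
```

```text
{'time': 11.7, 'joint_pos': [0.1829, 0.1596, 1.3802, -0.0004, 1.6021, -1.2482], 'tool_pos': [0.6554, 0.1966, 0.3197], 'tool_rot': [-0.0001, 0.0698, 0.9976, -0.0003], 'contact_force': [0.0578, -0.5155, -0.1044], 'ft_torque': [-0.0275, -0.0057, -0.0337], 'gripper_width': 0.4985, 'grasp_force': 0.0}
bolt 0.56 [0.6038 0.307  0.1736] [380. 104.]
gate 0.86 [0.647  0.4465 0.0022] [435. 117.]
keeper 0.61 [0.5816 0.1508 0.1519] [192. 102.]
```

View pics/w4.png

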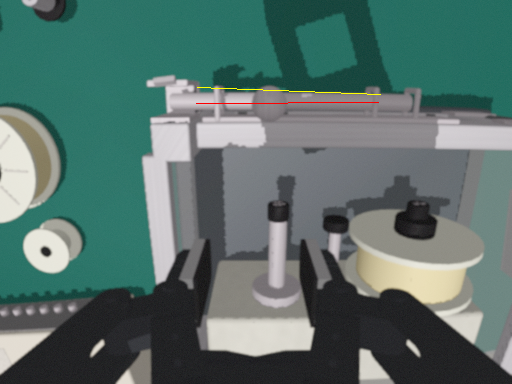

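The wrist view shows the ball knob at (269,104). The red line for gate yaw -0.13 lies along the rod, and the keeper is at (180,85). I'll compute the knob position.

Run:
```python
from h import *
np.set_printoptions(precision=4,suppress=True)
p=manip.grab_frame("wrist"); P=atz(p,(269.5,104),.217);print(P)
for d in manip.spot_point(p,"bolt_knob"): print(d["score"],w(p,d["location"]))
plan((P[0],P[1],.30)); plan((P[0],P[1],.216))
```

```text
[0.5898 0.2159 0.217 ]
0.68 [0.5872 0.2138 0.2176]
turn [0. 0. 0.] shift cm [6.75 0.9  1.99]
turn [0. 0. 0.] shift cm [ 6.75  0.9  10.39]
```

Call:
apply_moves:
  moves:
    - [[0,0,0],[6.8,0.8,2],0]
    - [[0,0,0],[6.8,0.8,2],0]
    - [[0,0,0],[6.8,0.8,2],0]
    - [[0,0,0],[6.8,0.8,5],0]
    - [[0,0,0],[6.8,0.8,8],0]
    - [[0,0,0],[6.8,0.8,10],0]
    - [[0,0,0],[6.8,0.8,10.4],0]
    - [[0,0,0],[6.8,0.8,10.4],0]

```text
time: 12.85
tool_pos: [0.5896, 0.2152, 0.2157]
tool_rot: [-0.0, 0.069, 0.998, -0.0]
contact_force: [0.8, -0.0, 0.7]
gripper_width: 0.499
grasp_force: 0.0
```

Run:
```python
from h import *
np.set_printoptions(precision=4,suppress=True)
st(); p=manip.grab_frame("wrist"); save(p["image"],"w5.png")
```

```text
{'time': 12.85, 'joint_pos': [0.2315, 0.0805, 1.6386, -0.0002, 1.4229, -1.2011], 'tool_pos': [0.5896, 0.2152, 0.2157], 'tool_rot': [-0.0002, 0.069, 0.9976, -0.0001], 'contact_force': [0.8055, -0.0013, 0.7011], 'ft_torque': [-0.0212, -0.0279, 0.026], 'gripper_width': 0.4993, 'grasp_force': 0.0}
```

View pics/w5.png

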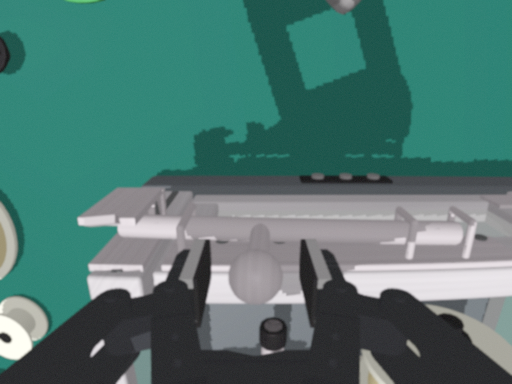

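The knob ball sits midway between the fingers, at (255,277) with the pads at x≈207 and x≈303. I'll close on it, then lift about 8 mm to see how it responds.

Call:
apply_moves:
  moves:
    - [[0,0,0],[0,0,0],1]
    - [[0,0,0],[0,0,0],1]
    - [[0,0,0],[0,0,0],1]
    - [[0,0,0],[0,0,0],1]
    - [[0,0,0],[0,0,0],1]
    - [[0,0,0],[0,0,0],1]

```text
time: 13.5
tool_pos: [0.5903, 0.2156, 0.2183]
tool_rot: [0.002, 0.069, 0.998, 0.0]
contact_force: [0.2, -0.8, 4.5]
gripper_width: 0.241
grasp_force: 58.6
```

Call:
apply_moves:
  moves:
    - [[0,0,0],[0,0,-0.3],1]
    - [[0,0,0],[0,0,-0.6],1]
    - [[0,0,0],[0,0,-0.75],1]
    - [[0,0,0],[0,0,-0.75],1]

```text
time: 13.9
tool_pos: [0.5884, 0.2152, 0.2214]
tool_rot: [-0.001, 0.069, 0.998, -0.001]
contact_force: [3.4, 1.6, -7.7]
gripper_width: 0.241
grasp_force: 58.9
```

Lifting met more resistance than the bolt's weight. The pads sit along the rod, so the ball can't pivot unless the tool tilts with it. I'll tilt about tool x with the bolt's arc: knob up 9 mm, +y about 4 mm, about 0.08 rad.

Call:
apply_moves:
  moves:
    - [[0.02,0,0],[0,0.1,-0.1],1]
    - [[0.04,0,0],[0,0.2,-0.2],1]
    - [[0.06,0,0],[0,0.3,-0.3],1]
    - [[0.06,0,0],[0,0.3,-0.3],1]

```text
time: 14.3
tool_pos: [0.5897, 0.2186, 0.2266]
tool_rot: [-0.002, 0.068, 0.997, -0.031]
contact_force: [3.1, -3.3, -5.9]
gripper_width: 0.235
grasp_force: 59.1
```

Run:
```python
from h import *
np.set_printoptions(precision=4,suppress=True)
s=st(); print("tool-frame force",toolR(s).inv().apply(s["contact_force"]),"rel euler",(down(-.1357+np.pi/2).inv()*toolR(s)).as_rotvec())
for n in ("side","scene"):
    p=manip.grab_frame(n)
    for d in manip.spot_point(p,"bolt_knob")[:1]: print(n,w(p,d["location"]))
```

```text
{'time': 14.3, 'joint_pos': [0.2607, 0.0937, 1.607, -0.0574, 1.4646, -1.1662], 'tool_pos': [0.5897, 0.2186, 0.2266], 'tool_rot': [-0.0019, 0.0685, 0.9972, -0.0308], 'contact_force': [3.0746, -3.277, -5.87], 'ft_torque': [-0.7054, -0.3907, -0.0755], 'gripper_width': 0.2353, 'grasp_force': 59.1336}
tool-frame force [-3.4911 -2.4581  6.0348] rel euler [ 0.0618 -0.0004  0.0014]
side [0.5867 0.2165 0.2256]
scene [0.5863 0.2136 0.2241]
```

The knob is up about 9 mm and clear of the lip. I'll draw the bolt along the gate, compensating for the tool's tilt.

Call:
apply_moves:
  moves:
    - [[0,0,0],[-0.1,0.4,-0.03],1]
    - [[0,0,0],[-0.1,0.8,-0.05],1]
    - [[0,0,0],[-0.1,1.2,-0.07],1]
    - [[0,0,0],[-0.1,1.2,-0.07],1]

```text
time: 14.9
tool_pos: [0.5922, 0.231, 0.2263]
tool_rot: [-0.002, 0.069, 0.997, -0.03]
contact_force: [3.2, -0.7, -6.3]
gripper_width: 0.236
grasp_force: 59.2
```

It draws freely, past the 5 mm catch point. Continuing.

Call:
apply_moves:
  moves:
    - [[0,0,0],[-0.05,0.4,-0.03],1]
    - [[0,0,0],[-0.05,0.8,-0.05],1]
    - [[0,0,0],[-0.05,1.2,-0.07],1]
    - [[0,0,0],[-0.05,1.6,-0.1],1]
    - [[0,0,0],[-0.05,2.0,-0.12],1]
    - [[0,0,0],[-0.05,2.0,-0.12],1]
    - [[0,0,0],[-0.05,2.0,-0.12],1]

```text
time: 15.6
tool_pos: [0.5952, 0.2508, 0.226]
tool_rot: [-0.002, 0.069, 0.997, -0.029]
contact_force: [1.0, 1.0, -6.1]
gripper_width: 0.242
grasp_force: 59.2
```

Run:
```python
from h import *
np.set_printoptions(precision=4,suppress=True)
s=st(); R0=toolR(s)
for n in ("side","scene"):
    p=manip.grab_frame(n)
    for l in ("bolt_knob","bolt"):
        for d in manip.spot_point(p,l)[:1]: print(n,l,w(p,d["location"]))
H=np.array([.6468,.4537]); T=s["tool_pos"]
for th in (.05,.1,.15,.2,.25,.3,.34,.36):
    q=Ro.from_euler('z',-th); P=np.array([*H,0])+q.apply([T[0]-H[0],T[1]-H[1],T[2]])
    print(th,(R0.inv()*(q*R0)).as_rotvec().round(3),(R0.inv().apply(P-T)*100).round(2))
```

```text
{'time': 15.6, 'joint_pos': [0.3051, 0.1341, 1.5643, -0.053, 1.4688, -1.1222], 'tool_pos': [0.5952, 0.2508, 0.226], 'tool_rot': [-0.0022, 0.0686, 0.9972, -0.0292], 'contact_force': [1.0174, 0.9777, -6.0763], 'ft_torque': [0.0097, -0.0817, 0.0261], 'gripper_width': 0.2422, 'grasp_force': 59.1643}
side bolt_knob [ 0.6237 -0.16    0.0406]
side bolt [ 0.4551 -0.3694  0.0008]
scene bolt_knob [0.5944 0.248  0.2234]
scene bolt [0.6105 0.3356 0.1743]
0.05 [-0.     0.003  0.05 ] [ 1.04  0.14 -0.01]
0.1 [-0.     0.006  0.1  ] [ 2.07  0.34 -0.02]
0.15 [-0.     0.009  0.15 ] [ 3.08  0.58 -0.03]
0.2 [-0.     0.012  0.2  ] [ 4.09  0.88 -0.05]
0.25 [-0.     0.015  0.25 ] [ 5.08  1.22 -0.07]
0.3 [-0.     0.018  0.299] [ 6.04  1.61 -0.09]
0.34 [-0.     0.02   0.339] [ 6.81  1.96 -0.11]
0.36 [-0.     0.021  0.359] [ 7.18  2.15 -0.12]
```

The bolt is drawn about 32 mm and the forces are low. Now I'll swing the gate along its arc, turning the tool with it.

Call:
apply_moves:
  moves:
    - [[0,0.001,0.025],[0.52,0.06,0],1]
    - [[0,0.003,0.05],[1.04,0.14,-0.01],1]
    - [[0,0.004,0.075],[1.56,0.23,-0.02],1]
    - [[0,0.006,0.1],[2.07,0.34,-0.02],1]
    - [[0,0.006,0.1],[2.07,0.34,-0.02],1]

```text
time: 16.4
tool_pos: [0.5749, 0.2563, 0.2264]
tool_rot: [-0.003, 0.119, 0.992, -0.03]
contact_force: [4.4, 0.6, -8.0]
gripper_width: 0.242
grasp_force: 59.0
```

The force matches the gate spring, so the gate is following. The same arc increments apply for the remaining 0.25 rad.

Call:
apply_moves:
  moves:
    - [[0,0.001,0.025],[0.52,0.06,0],1]
    - [[0,0.003,0.05],[1.04,0.14,-0.01],1]
    - [[0,0.004,0.075],[1.56,0.23,-0.02],1]
    - [[0,0.006,0.1],[2.07,0.34,-0.02],1]
    - [[0,0.007,0.125],[2.58,0.46,-0.02],1]
    - [[0,0.009,0.15],[3.08,0.58,-0.03],1]
    - [[0,0.01,0.175],[3.59,0.73,-0.04],1]
    - [[0,0.012,0.2],[4.09,0.88,-0.05],1]
    - [[0,0.013,0.225],[4.59,1.05,-0.06],1]
    - [[0,0.015,0.25],[5.08,1.22,-0.07],1]
    - [[0,0.015,0.25],[5.08,1.22,-0.07],1]
    - [[0,0.015,0.25],[5.08,1.22,-0.07],1]
    - [[0,0.015,0.25],[5.08,1.22,-0.07],1]

```text
time: 17.7
tool_pos: [0.5291, 0.2796, 0.2264]
tool_rot: [-0.007, 0.242, 0.97, -0.029]
contact_force: [5.3, -0.8, -7.8]
gripper_width: 0.239
grasp_force: 59.1
```

Run:
```python
from h import *
np.set_printoptions(precision=4,suppress=True)
s=st(); H=np.array([.6468,.4537]); T=s["tool_pos"]
d=T[:2]-H; a0=np.array([.5952,.2508])-H
print("angle",np.arctan2(d[0],-d[1])-np.arctan2(a0[0],-a0[1]),np.linalg.norm(d),np.linalg.norm(a0))
for n in ("side","scene","wrist"):
    p=manip.grab_frame(n)
    for l in ("bolt_knob","bolt","gate","keeper","reel","adapter_medium"):
        for e in manip.spot_point(p,l)[:1]: print(n,l,round(e["score"],2),w(p,e["location"]))
    if n!="side": save(p["image"],n+"_end.png")
a=cv2.imread("pics/scene_end.png")[120:312,160:416]; b=cv2.imread("pics/wrist_end.png")
cv2.imwrite("pics/end.png",np.vstack([cv2.resize(a,(400,300),interpolation=cv2.INTER_CUBIC),cv2.resize(b,(400,300))]))
```

```text
{'time': 17.7, 'joint_pos': [0.3794, 0.0355, 1.6682, -0.04, 1.4834, -0.6987], 'tool_pos': [0.5291, 0.2796, 0.2264], 'tool_rot': [-0.0068, 0.2416, 0.9699, -0.0294], 'contact_force': [5.3475, -0.7907, -7.848], 'ft_torque': [-0.456, -0.6646, 0.1974], 'gripper_width': 0.2385, 'grasp_force': 59.0775}
angle -0.3454210150958675 0.21011846840192053 0.2093584724820087
side bolt_knob 0.58 [0.5273 0.2781 0.225 ]
side bolt 0.73 [ 0.6249 -0.1609  0.0382]
side gate 0.21 [ 0.4423 -0.0275  0.0013]
side keeper 0.7 [ 0.5679 -0.4391 -0.0023]
side reel 0.88 [ 0.3351  0.085  -0.    ]
scene bolt_knob 0.53 [0.5276 0.276  0.2262]
scene bolt 0.56 [0.5716 0.3556 0.1729]
scene gate 0.68 [0.6475 0.4571 0.0001]
scene keeper 0.43 [0.5844 0.1545 0.1513]
scene reel 0.68 [ 0.6171 -0.1618  0.0016]
scene adapter_medium 0.74 [ 0.6272 -0.1587  0.0422]
wrist bolt_knob 0.57 [0.5271 0.278  0.2252]
wrist bolt 0.88 [0.5694 0.3561 0.1745]
wrist gate 0.7 [0.6517 0.4487 0.0028]
wrist reel 0.76 [0.3298 0.0881 0.0046]
wrist adapter_medium 0.64 [ 0.619  -0.1621  0.0393]
```

View pics/end.png

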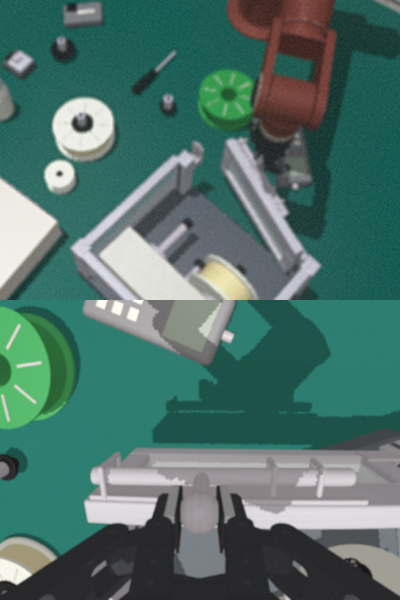

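The scene view shows the gate ajar and held by the gripper at about 0.345 rad, roughly 100 mm. The bolt is drawn about 33 mm, the adapter is seated on the white reel (84,125), and the rest is undisturbed. Handing in.

```bash
python3 -c "
from plant import manip
print(manip.job_done())"
```

```text
the job is handed in; nothing more can be done
None
```

The job is handed in: the medium adapter is seated flange-flat in the white reel, and the arm is holding the gate about 100 mm open (0.345 rad) with the bolt still drawn about 33 mm.

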